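# Size an unmarked wheel spacer in the bore gauge

### The job

The wheel spacer standing on the rubber mat has lost its tag: find its size in the steel bore gauge. Beginning with the smallest bore and taking each next one in turn, offer its spigot to the bore and feel gently, without forcing, whether it goes in, so that it never drops into a bore that is too big for it; when one takes it, leave it there fully home, shoulder flat on the block. Leave the spacers in the tray and everything else on the bench where they are.

Things in the scene. Friction and masses are not known exactly. Their poses are not given: they have to be found in the camera images.
- spacer_a_head (a point): Spacer A: turned aluminium wheel spacer standing foot down, 34 mm high, 0.1 kg: a round head 46 mm across and 22 mm high over a narrower round spigot 12 mm long, with an 18 mm hole right through. The point is the centre of the head, on the axis, 23 mm above the foot and 11 mm above the shoulder under the head; z up. Grip it by the head, so that no finger stands below the shoulder
- spacer_b_head (a point): Spacer B: like A, same point and axes. The spigots of A, B and C measure 30, 33 and 36 mm across, one of each, in no told order; their heads are alike, so that from above they look the same. Which of the three stands on the mat changes (the one nearest to the mat's centre); the other two stand in the tray
- spacer_c_head (a point): Spacer C: like A and B, same point and axes
- gauge: plain steel bore gauge bolted to the bench: a block 60 mm (its x) by 228 mm (its y), 26 mm high, with a 10 mm high bolted ear at each end (272 mm in all). Five blind round bores, 14 mm deep and 44 mm apart, in a row along its y axis, growing towards +y: 28, 31, 34, 37 and 40 mm across. Origin at the centre of the underside, z up
- bore1 (a point): centre of the mouth of the smallest bore (28 mm), at the -y end of the gauge, level with the block's flat top; mouths are sharp-edged and hard: let the spigot down on them at 10 to 15 mm/s at most, and bear on them with a few newtons only
- bore2 (a point): centre of the mouth of the second bore (31 mm). The bore that suits a spigot is 1 mm wider than it: there it goes in until the shoulder lies flat on the block's top
- bore3 (a point): centre of the mouth of the third bore (34 mm). A bore too small for a spigot is 2 mm or more narrower and carries it on its rim, as does a bore that suits when it is met about 1 mm off centre
- bore4 (a point): centre of the mouth of the fourth bore (37 mm)
- bore5 (a point): centre of the mouth of the largest bore (40 mm), at the +y end
- mat_top (a point): centre of the top of the black rubber mat, 130 by 130 mm, 5 mm thick, on which one spacer stands
- tray_in (a point): centre of the inner floor of the grey open tray, 110 (x) by 150 (y) mm outside, walls 22 mm high and 5 mm thick, floor 5 mm above the bench; the other two spacers stand in it
- axle_nut: hexagon nut, 27 mm across flats, 13 mm high, lying on the mat; not part of the job
- small_nut: hexagon nut, 22 mm across flats, 11 mm high, lying in the tray; not part of the job
- wrench: open wrench, 190 mm long, lying flat; not part of the job
- screwdriver: screwdriver, 190 mm long, lying flat; not part of the job
- hammer: hammer, 260 mm long, lying flat; not part of the job
- caliper: vernier caliper, 230 mm long, lying flat; not part of the job
- spray_can: standing spray can, 58 mm across, 170 mm high; not part of the job
- oil_bottle: standing plastic oil bottle, 64 mm across, 170 mm high; not part of the job
- tape_roll: roll of tape lying flat, 100 mm across, 24 mm high; not part of the job
Things that resemble listed ones, but are neither listed nor needed, are in the scene too. Of the things shaped like the part that bears tray_in, the grey one is meant.

How it is judged (in metres and radians):
On the way, in this order (a step that is already met when the one before it is completed fails the run):
1. the spacer is tried in the smallest bore: its spigot rests on that bore's mouth, within 6 mm of its centre, with more than 1 N (((horizontal distance between spacer_a_head and bore1 below 0.006 m and contact force between spacer_a and gauge above 1 N) or (horizontal distance between spacer_b_head and bore1 below 0.006 m and contact force between spacer_b and gauge above 1 N) or (horizontal distance between spacer_c_head and bore1 below 0.006 m and contact force between spacer_c and gauge above 1 N))), for 0.1 s.
2. then it is tried in the second bore: pressed on its mouth as before, or, if this is the bore that suits it, more than 4 mm into it (((horizontal distance between spacer_a_head and bore2 below 0.006 m and contact force between spacer_a and gauge above 1 N) or (horizontal distance between spacer_b_head and bore2 below 0.006 m and contact force between spacer_b and gauge above 1 N) or (horizontal distance between spacer_c_head and bore2 below 0.003 m and z of spacer_c_head in the frame of gauge below 0.045 m))), for 0.1 s.
3. then, if the second bore took it, it is left home there with the gripper drawn off it; otherwise it is tried in the third bore in the same way (((horizontal distance between spacer_a_head and bore3 below 0.003 m and z of spacer_a_head in the frame of gauge below 0.045 m) or (horizontal distance between spacer_b_head and bore3 below 0.006 m and contact force between spacer_b and gauge above 1 N) or (horizontal distance between spacer_c_head and bore2 below 0.0025 m and z of spacer_c_head in the frame of gauge between 0.035 and 0.0388 m and angle between spacer_c_head's own z axis and vertical below 0.06 rad and distance between the grasp point and spacer_c_head above 0.06 m))), for 0.1 s.
At the end, for the whole second after the job is handed in: The mat's spacer is let go and at rest in the smallest bore its spigot enters: shoulder within 1.8 mm of the block's top, axis within 2.5 mm of the bore's and 0.06 rad of upright; the other two spacers stand in the tray within 15 mm of where they were (((horizontal distance between spacer_a_head and bore3 below 0.0025 m and z of spacer_a_head in the frame of gauge between 0.035 and 0.0388 m and angle between spacer_a_head's own z axis and vertical below 0.06 rad and linear speed of spacer_a below 0.02 m/s and contact force between the fingers and spacer_a below 0.1 N and distance of each of spacer_b_head, spacer_c_head from where it was at the start of the episode below 0.015 m and horizontal distance between each of spacer_b_head, spacer_c_head and tray_in below 0.06 m) or (horizontal distance between spacer_b_head and bore4 below 0.0025 m and z of spacer_b_head in the frame of gauge between 0.035 and 0.0388 m and angle between spacer_b_head's own z axis and vertical below 0.06 rad and linear speed of spacer_b below 0.02 m/s and contact force between the fingers and spacer_b below 0.1 N and distance of each of spacer_a_head, spacer_c_head from where it was at the start of the episode below 0.015 m and horizontal distance between each of spacer_a_head, spacer_c_head and tray_in below 0.06 m) or (horizontal distance between spacer_c_head and bore2 below 0.0025 m and z of spacer_c_head in the frame of gauge between 0.035 and 0.0388 m and angle between spacer_c_head's own z axis and vertical below 0.06 rad and linear speed of spacer_c below 0.02 m/s and contact force between the fingers and spacer_c below 0.1 N and distance of each of spacer_a_head, spacer_b_head from where it was at the start of the episode below 0.015 m and horizontal distance between each of spacer_a_head, spacer_b_head and tray_in below 0.06 m))); the robot touches nothing.
It fails at once if a spacer is forced: it bears on the gauge with more than 40 N (contact force between any of spacer_a, spacer_b, spacer_c and gauge above 40 N).
It fails at once if a spacer goes more than 4 mm into a bore larger than the one that suits it ((horizontal distance between spacer_a_head and bore4 below 0.008 m and z of spacer_a_head in the frame of gauge below 0.045 m) or (horizontal distance between spacer_a_head and bore5 below 0.008 m and z of spacer_a_head in the frame of gauge below 0.045 m) or (horizontal distance between spacer_b_head and bore5 below 0.008 m and z of spacer_b_head in the frame of gauge below 0.045 m) or (horizontal distance between spacer_c_head and bore3 below 0.008 m and z of spacer_c_head in the frame of gauge below 0.045 m) or (horizontal distance between spacer_c_head and bore4 below 0.008 m and z of spacer_c_head in the frame of gauge below 0.045 m) or (horizontal distance between spacer_c_head and bore5 below 0.008 m and z of spacer_c_head in the frame of gauge below 0.045 m)).
It fails at once if the fingers or the arm press on the gauge itself with more than 40 N (contact force between any of the fingers, the arm and gauge above 40 N).
It fails at once if a second spacer is moved by more than 30 mm (distance of each of spacer_a_head, spacer_b_head from where it was at the start of the episode above 0.03 m or distance of each of spacer_a_head, spacer_c_head from where it was at the start of the episode above 0.03 m or distance of each of spacer_b_head, spacer_c_head from where it was at the start of the episode above 0.03 m).
It fails at once if anything else on the bench (nuts, tools, bottles, tape) is moved by more than 30 mm (distance of any of axle_nut, small_nut, wrench, screwdriver, hammer, caliper, spray_can, oil_bottle, tape_roll from where it was at the start of the episode above 0.03 m).
It also fails if it takes over 72 s, if anything falls off the work surface, if the arm or the gripper's body presses on something with over 40 N, if the wrist force passes 120 N, or if a joint passes its speed limit or range.

### The arm

A 6-joint arm with a two-finger parallel gripper is mounted at the origin on the work surface. World frame = base frame: x ahead of the robot, y to its left, z up, the work surface at z = 0. Lengths are in mm, angles in rad, forces in N, time in s.
With the tool pointing down it reaches from about 300 to 775 mm from the base axis. Payload 14.6 kg.
Tool frame: the origin (TCP) lies midway between the tips of the shut fingers; the grasp point (between the pads) lies grasp_offset behind it (grasp_offset is the distance from the TCP to the grasp point, in mm); z points along the fingers, y is the line along which they close (so a half turn about z gives the same grasp; the last joint's range is limited). The gripper opens to 94 mm and grips with 3 to 60 N. Pads are 16 mm wide; open, the fingers measure 119 mm over their backs; the gripper's body (75 mm by 177 mm) begins 78 mm behind the grasp point.
Start: joints at [-1.327, 0.3, 1.521, -0, 1.321, -0.067], TCP at [168.194, -523.641, 205.446] pointing down, gripper open.
Joint ranges: [-3.03, 3.03], [-0.79, 2.21], [0.23, 2.52], [-1.04, 4.18], [0, 3.07], [-2.55, 2.55]. Speed limits (rad/s): [2.22, 2.22, 2.57, 3.14, 3.14, 3.14].

### API

Orientations are given as [roll, pitch, yaw] about the fixed x, y, z axes, in that order (R = Rz(yaw) Ry(pitch) Rx(roll)).
In Python, from cell import * gives the robot as it stands. The module is installed in compiled form; this text tells all that it offers.
- The arm moves only by the shell command python3 -m jog 'ROWS' [FORCE]. ROWS is JSON, a list of rows, each a list of 3 entries, a list of its own where there are three numbers: the finger opening in mm, from 0 to 94, then the shift along the tool's x, y, z in units of 50 mm (1.0 is 50 mm), then the turn about the tool's z in units of 180 degrees (1.0 is 180 degrees). In form: [[fingers, [dx, dy, dz], twist], ...]. A call has 1 to 20 rows; each row shifts and turns the commanded pose from where the row before left it, along the tool's axes as they then stand; what a row does not reach is not made up. A row lasts 1/10 s, in which the tool goes at most 50 mm and 8.59 degrees, less where a joint would pass 70% of its speed; a pose out of reach is approached as far as the arm can. A call with a number of a shift or a turn outside -1 to 1 is refused whole. A call with a gripper value outside its range is refused whole. The fingers move at their own pace and stop on an object; FORCE is the grip in N (left out, the last holds). Time passes only in rows, so rows that do not move let the fingers close. It gives the time, the measured TCP pose, the force, the opening and the grip force at its end, in the units of the state.
- read_state(): the state, without advancing time (a new reading comes with each control period).
- camera(name): name is "side" or "top"; returns the picture (480x640x3 uint8, red, green, blue); there is no depth.
- calibration(name): a dict with "mtx" (3x3 intrinsics, pixels), "cam_to_world" (4x4, takes a point from camera to world coordinates). Camera axes: x right, y down, z forward; pixel columns grow to the right and rows downward; lengths in mm; the calibration is good to about 2 mm. A picture is of the moment at which its call begins. calibration takes no time and is no camera call.
- sign_off(): hands the job in; it is judged then, once.
Trained networks look in the newest picture that a camera, given by its name, has taken for a name from the list of things; names that differ only in an ending like _2 or _b are one class to them, and where a whole thing is asked for, a point or a joint stands for the part that bears it (a point fixed in the world has none). Each returns a list of dicts, best first, with "conf" (0 to 1); they miss things now and then, are a little off and sometimes report something else, mostly with a low value. They report only what shows in the picture. A call takes as long as a camera call. They do not tell look-alikes from the thing itself.
- regions_of(camera, query): "pixels" (480x640 bool, what is visible of it) and "rect" ([centre column, centre row, width, height] in pixels, round what is visible of it).
The state is a dict: "clock": time; "joints": joint angles; "qd": joint speeds; "effort": joint torques, N m; "eef_pos": TCP position; "eef_rot": TCP orientation; "wrist_force": force on the tool from outside, world axes, zero at the start; "moment": the same for the moment, N m; "finger_gap": finger opening in mm; "finger_force": force on a finger pad.
Only numpy, scipy, OpenCV 4.12 (cv2) and the standard library are available. Lean on these libraries where they do the work, as an engineer would, in place of code of your own. Each camera call takes 0.05 s, during which the arm holds its last target. There are 200 camera calls.

## Working session

There is one attempt and no reset: what is moved stays moved. The work goes in short steps, Python scripts to look and compute and a shell command to move; the robot and the scene stay as the last step left them, time stands still between calls to the robot, and variables do not carry over. Pictures are saved under pics/ and viewed, at most 10 in all, crops included, and the job is handed in when it is done.

```bash
mkdir -p pics; python3 - <<'E'
from cell import *
import cv2,numpy as np
for n in("top","side"):
    im=camera(n); cv2.imwrite(f"pics/{n}0.png",im[:,:,::-1])
    c=calibration(n); print(n,np.round(c["mtx"],1).tolist(),np.round(c["cam_to_world"],3).tolist())
    for q in("spacer_a_head","gauge","mat_top","tray_in","axle_nut"):
        for r in regions_of(n,q)[:4]: print(q,round(r["conf"],2),np.round(r["rect"],1))
s=read_state(); print({k:np.round(v,3).tolist() for k,v in s.items()})
E
```

```text
top [[488.5, 0.0, 318.2], [0.0, 488.5, 241.9], [0.0, 0.0, 1.0]] [[0.026, -0.991, 0.132, 302.147], [-1.0, -0.027, -0.003, -71.076], [0.007, -0.132, -0.991, 1327.24], [0.0, 0.0, 0.0, 1.0]]
spacer_a_head 0.69 [407.3 231.4  17.8  19.9]
gauge 0.7 [484.  278.1  29.7  99.5]
gauge 0.63 [292.9 204.1 100.5  44.2]
mat_top 0.85 [409.4 230.9  48.9  50.5]
tray_in 0.91 [136.9 336.5  68.1  51.6]
tray_in 0.84 [327.9 295.6  67.2  59.1]
tray_in 0.68 [169.7 217.   65.8  50.4]
tray_in 0.62 [484.1 274.4  33.4  99.1]
axle_nut 0.66 [412.4 247.7  11.9  10.2]
side [[514.7, 0.0, 322.0], [0.0, 514.7, 244.3], [0.0, 0.0, 1.0]] [[-0.981, -0.133, 0.143, 303.765], [-0.195, 0.594, -0.78, 902.165], [0.018, -0.793, -0.609, 795.924], [0.0, 0.0, 0.0, 1.0]]
spacer_a_head 0.54 [328.2 196.3  18.4  18.3]
gauge 0.71 [275.9 268.1  69.7  81. ]
gauge 0.69 [368.4 365.3  20.9  82.8]
mat_top 0.66 [327.3 202.4  47.6  31.7]
tray_in 0.98 [248.9 384.1  76.7  73.1]
tray_in 0.88 [386.4 255.3  64.2  49.3]
tray_in 0.6 [429.9 441.9  80.1  71.6]
axle_nut 0.66 [346.8 195.9  11.3   4.9]
axle_nut 0.45 [263.8 187.6  29.4  24. ]
{'clock': 0.6, 'joints': [-1.327, 0.3, 1.521, 0.0, 1.321, -0.067], 'qd': [-0.001, -0.001, 0.001, 0.001, 0.0, -0.001], 'effort': [0.001, -53.148, -35.283, 0.071, 0.021, -0.0], 'eef_pos': [168.208, -523.65, 205.464], 'eef_rot': [3.142, -0.0, 0.311], 'wrist_force': [0.663, 0.024, -0.605], 'moment': [0.006, -0.019, 0.012], 'finger_force': 0.0, 'finger_gap': 94.057}
```

View pics/top0.png

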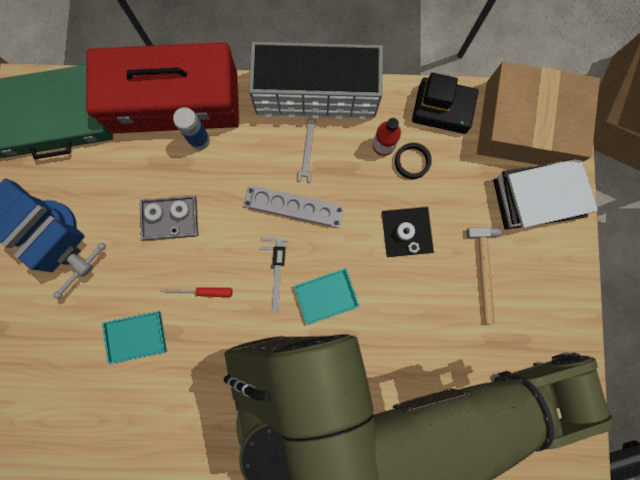

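View pics/side0.png

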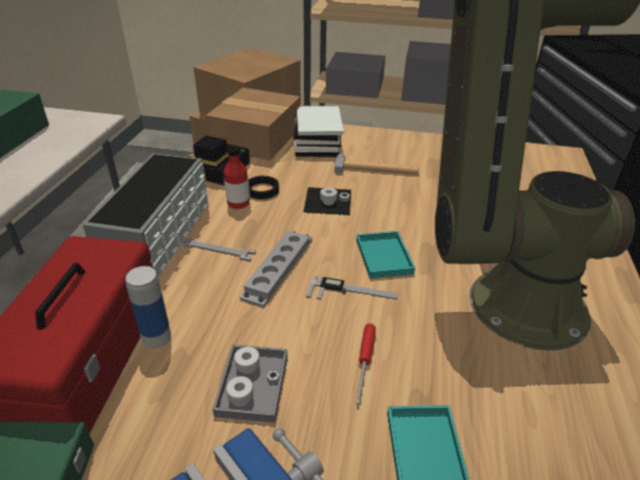

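Top view: the black mat spacer is at about (405,231), with a nut beside it at (414,247). The gauge is at (293,206), the grey tray with two spacers at (169,217), and there are two teal look-alike trays at (327,296) and (135,337). The spacer candidates are (405,231), (153,211) and (179,210). The one on the mat is the one meant. I'll confirm in an enlarged crop, which will also show which end of the gauge has the small bores.

```bash
python3 - <<'E'
import cv2,numpy as np
a=cv2.imread("pics/top0.png"); b=cv2.imread("pics/side0.png")
p=cv2.resize(a[175:265,235:445],None,fx=3.8,fy=3.8,interpolation=cv2.INTER_CUBIC)
q=cv2.resize(b[175:310,235:360],None,fx=1.85,fy=1.85,interpolation=cv2.INTER_CUBIC)
o=np.zeros((600,800,3),np.uint8); o[:p.shape[0],:p.shape[1]]=p[:,:800]; o[345:345+q.shape[0],:q.shape[1]]=q
g=cv2.resize(a[180:235,240:348],None,fx=4.5,fy=4.5,interpolation=cv2.INTER_CUBIC)
o[345:345+g.shape[0],300:300+g.shape[1]]=g
cv2.imwrite("pics/crop1.png",o)
E
```

```text
(no output)
```

View pics/crop1.png

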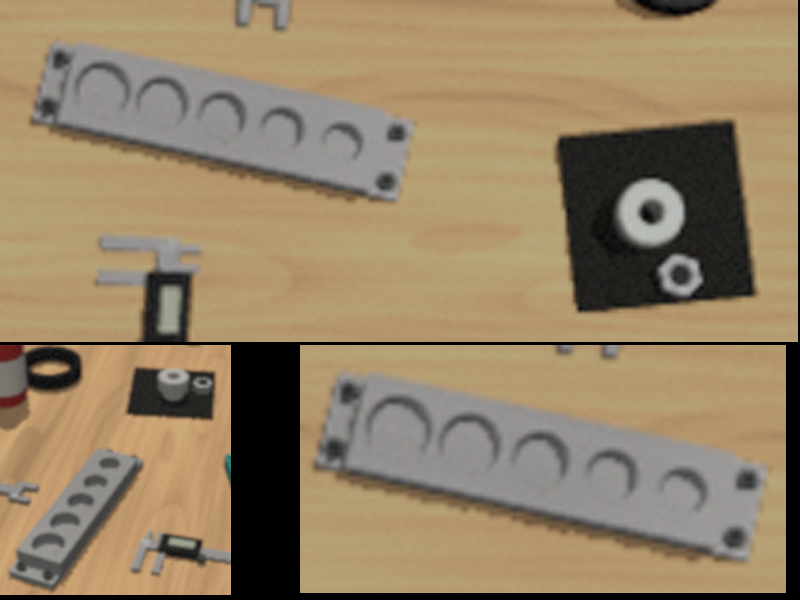

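The crop confirms it. The lone spacer on the black mat has the nut below and to its right. The gauge's smallest bore is at the right end, about (325,212), and the largest is at the left, about (262,198). Next I fit precise poses.

```bash
cat > h.py <<'E'
import numpy as np,cv2
from cell import *
from scipy.optimize import minimize
from scipy.ndimage import map_coordinates,gaussian_filter
D=[28,31,34,37,40]
def proj(n,P):
    c=calibration(n);T=np.linalg.inv(c["cam_to_world"]);q=(T[:3,:3]@np.asarray(P,float).T).T+T[:3,3]
    q=q@np.asarray(c["mtx"]).T;return q[:,:2]/q[:,2:]
def ray(n,uv,z):
    c=calibration(n);M=np.asarray(c["cam_to_world"]);d=M[:3,:3]@np.linalg.inv(c["mtx"])@[uv[0],uv[1],1];o=M[:3,3]
    return o+d*(z-o[2])/d[2]
def samp(g,uv): return map_coordinates(g,[uv[:,1],uv[:,0]],order=1,mode="nearest")
t=np.linspace(0,2*np.pi,72,endpoint=False)
def loc2w(p,L):
    c,s=np.cos(p[2]),np.sin(p[2]);return np.c_[p[0]+c*L[:,0]-s*L[:,1],p[1]+s*L[:,0]+c*L[:,1],L[:,2]]
def gaugefit(n,img,p0,d=2.0):
    g=gaussian_filter(img.astype(float).mean(2),.5)
    y=np.linspace(-112,112,150);x=np.linspace(-28,28,40)
    def cost(p):
        s=0
        for sx in(-1,1):
            f=lambda r:samp(g,proj(n,loc2w(p,np.c_[sx*(30+r)+0*y,y,26+0*y])))
            s+=np.abs(f(d)-f(-d)).mean()*2
        for i,D_ in enumerate(D):
            f=lambda r:samp(g,proj(n,loc2w(p,np.c_[(D_/2+r)*np.cos(t),(i-2)*44+(D_/2+r)*np.sin(t),26+0*t])))
            s+=np.maximum(f(d)-f(-d),0).mean()
        return -s
    best=min((minimize(cost,np.array(p0)+[a,b,0],method="Nelder-Mead",options=dict(initial_simplex=np.array(p0)+[a,b,0]+np.array([[0,0,0],[3,0,0],[0,3,0],[0,0,.03]]))) for a in(-4,0,4) for b in(-4,0,4)),key=lambda r:r.fun)
    return best.x,best.fun
def discfit(n,img,p0,z,R=23,d=2.0):
    g=gaussian_filter(img.astype(float).mean(2),.5)
    def cost(p):
        f=lambda r:samp(g,proj(n,np.c_[p[0]+(R+r)*np.cos(t),p[1]+(R+r)*np.sin(t),z+0*t]))
        return -np.abs(f(-d)-f(d)).mean()
    best=min((minimize(cost,[p0[0]+a,p0[1]+b],method="Nelder-Mead",options=dict(initial_simplex=np.array([p0[0]+a,p0[1]+b])+np.array([[0,0],[3,0],[0,3]]))) for a in(-5,0,5) for b in(-5,0,5)),key=lambda r:r.fun)
    return best.x,best.fun
E
python3 - <<'E'
from h import *
import cell
print([x for x in dir(cell) if 'off' in x.lower()],getattr(cell,'grasp_offset',None))
a=ray("top",(261.9,198.5),26);b=ray("top",(325,212.5),26);print(a,b)
d=a-b;p0=[*(a+b)[:2]/2,np.arctan2(-d[0],d[1])];print(p0)
sp=ray("top",(406,231),39);print(sp)
for n in("top","side"):
    im=cv2.imread(f"pics/{n}0.png");print(n,gaugefit(n,im,p0),discfit(n,im,sp,39))
    im2=im.copy()
E
```

```text
['grasp_offset', 'sign_off'] 18.8
[590.55269127  80.61647515  26.        ] [556.54302572 -91.75283679  26.        ]
[np.float64(573.5478584938859), np.float64(-5.568180817808667), np.float64(-0.1948047657385676)]
[ 509.64253935 -309.12609957   39.        ]Traceback (most recent call last):
  File "<stdin>", line 8, in <module>
  File "h.py", line 28, in gaugefit
    best=min((minimize(cost,np.array(p0)+[a,b,0],method="Nelder-Mead",options=dict(initial_simplex=np.array(p0)+[a,b,0]+np.array([[0,0,0],[3,0,0],[0,3,0],[0,0,.03]]))) for a in(-4,0,4) for b in(-4,0,4)),key=lambda r:r.fun)
  File "h.py", line 28, in <genexpr>
    best=min((minimize(cost,np.array(p0)+[a,b,0],method="Nelder-Mead",options=dict(initial_simplex=np.array(p0)+[a,b,0]+np.array([[0,0,0],[3,0,0],[0,3,0],[0,0,.03]]))) for a in(-4,0,4) for b in(-4,0,4)),key=lambda r:r.fun)
              ~~~~~~~~^^^^^^^^^^^^^^^^^^^^^^^^^^^^^^^^^^^^^^^^^^^^^^^^^^^^^^^^^^^^^^^^^^^^^^^^^^^^^^^^^^^^^^^^^^^^^^^^^^^^^^^^^^^^^^^^^^^^^^^^^^^^^^^^^^^^^^^^^^^^^^^^^
    res = _minimize_neldermead(fun, x0, args, callback, bounds=bounds,
                               **options)
    fxr = func(xr)
    fx = function(np.copy(x), *(wrapper_args + args))
  File "h.py", line 23, in cost
    s+=np.abs(f(d)-f(-d)).mean()*2
                   ~^^^^
  File "h.py", line 22, in <lambda>
    f=lambda r:samp(g,proj(n,loc2w(p,np.c_[sx*(30+r)+0*y,y,26+0*y])))
                      ~~~~^^^^^^^^^^^^^^^^^^^^^^^^^^^^^^^^^^^^^^^^^^
  File "h.py", line 7, in proj
    c=calibration(n);T=np.linalg.inv(c["cam_to_world"]);q=(T[:3,:3]@np.asarray(P,float).T).T+T[:3,3]
ValueError: time passes only in moves, steps and waits
```

```bash
sed -i 's/^D=\[/_c={}\ndef cal(n):\n    if n not in _c:_c[n]=calibration(n)\n    return _c[n]\nD=[/; s/c=calibration(n);/c=cal(n);/' h.py
python3 - <<'E'
from h import *
p0=[573.5,-5.6,-.195];sp=[509.6,-309.1]
for n in("top","side"):
    im=cv2.imread(f"pics/{n}0.png");g=gaugefit(n,im,p0);s=discfit(n,im,sp,39);print(n,g,s)
    p=g[0];L=np.array([[0,(i-2)*44,26] for i in range(5)]);print(np.round(loc2w(p,L),1).tolist())
E
```

```text
top (array([ 5.75213932e+02, -4.31902166e+00, -1.93544432e-01]), np.float64(-195.838108219692)) (array([ 511.71427956, -309.04785228]), np.float64(-88.98370815171519))
[[558.3, -90.7, 26.0], [566.8, -47.5, 26.0], [575.2, -4.3, 26.0], [583.7, 38.9, 26.0], [592.1, 82.0, 26.0]]
side (array([ 5.75180778e+02, -6.09924847e+00, -1.92480638e-01]), np.float64(-217.5961377000853)) (array([ 511.96187154, -309.57126802]), np.float64(-33.354271682792124))
[[558.3, -92.5, 26.0], [566.8, -49.3, 26.0], [575.2, -6.1, 26.0], [583.6, 37.1, 26.0], [592.0, 80.3, 26.0]]
```

```bash
python3 -m jog '[[94,[0,0,0],0.04],[94,[0,0,0],0.04],[94,[0,0,0],0.04],[94,[0,0,0],0.04],[94,[0.42,-0.395,0],0],[94,[0.42,-0.395,0],0],[94,[0.42,-0.395,0],0],[94,[0.42,-0.395,0],0],[94,[0.42,-0.395,0],0],[94,[0.42,-0.395,0],0],[94,[0.42,-0.395,0],0],[94,[0.42,-0.395,0],0],[94,[0.42,-0.395,0],0],[94,[0.42,-0.395,0],0],[94,[0.42,-0.395,0],0],[94,[0.42,-0.395,0],0],[94,[0.42,-0.395,0],0],[94,[0.42,-0.395,0],0]]' 20
cat >> h.py <<'E'
def rel(x,y,z=None):
    s=read_state();e=s["eef_pos"];w=s["eef_rot"][2];d=np.array([x-e[0],y-e[1]])
    c,n=np.cos(w),np.sin(w);print("eef",np.round(e,2),np.round(s["eef_rot"],4),"t",s["clock"],"dx,dy units",np.round([(c*d[0]+n*d[1])/50,(n*d[0]-c*d[1])/50],4),"dz",None if z is None else round((e[2]-z)/50,4),"F",np.round(s["wrist_force"],2),"M",np.round(s["moment"],3))
E
python3 - <<'E'
from h import *
rel(511.8,-309.3,18.7)
E
```

```text
clock: 2.4
eef_pos: [510.5, -307.5, 205.5]
eef_rot: [-3.142, 0.0, -0.192]
wrist_force: [1.0, -1.0, -0.3]
finger_gap: 93.7
finger_force: 0.0
eef [ 510.47 -307.49  205.45] [-3.1416  0.     -0.1918] t 2.4 dx,dy units [0.033  0.0306] dz 3.7351 F [ 1.02 -0.97 -0.31] M [0.049 0.052 0.018]
```

```bash
python3 -m jog '[[94,[0.03,0.03,0.3],0],[94,[0,0,0.35],0],[94,[0,0,0.35],0],[94,[0,0,0.35],0],[94,[0,0,0.35],0],[94,[0,0,0.35],0],[94,[0,0,0.35],0],[94,[0,0,0.35],0],[94,[0,0,0.35],0],[94,[0,0,0.2],0],[94,[0,0,0],0],[94,[0,0,0],0]]'
python3 - <<'E'
from h import *
rel(511.8,-309.3,18.7)
E
```

```text
clock: 3.6
eef_pos: [510.7, -310.3, 40.9]
eef_rot: [3.141, -0.0, -0.192]
wrist_force: [0.9, -1.0, 0.7]
finger_gap: 93.9
finger_force: 0.0
eef [ 510.71 -310.34   40.89] [ 3.1414e+00 -4.0000e-04 -1.9200e-01] t 3.6 dx,dy units [ 0.0175 -0.0245] dz 0.4438 F [ 0.88 -0.98  0.7 ] M [0.071 0.001 0.031]
```

```bash
python3 -m jog '[[94,[0.02,-0.02,0.15],0],[94,[0,0,0.15],0],[94,[0,0,0.144],0],[94,[0,0,0],0],[94,[0,0,0],0],[46,[0,0,0],0],[44,[0,0,0],0],[40,[0,0,0],0],[40,[0,0,0],0],[40,[0,0,0],0],[40,[0,0,0],0],[40,[0,0,0],0],[40,[0,0,0],0]]' 20
python3 - <<'E'
from h import *
rel(511.8,-309.3,18.7)
E
```

```text
clock: 4.9
eef_pos: [511.9, -309.3, 18.3]
eef_rot: [3.141, -0.0, -0.192]
wrist_force: [0.5, 0.1, 0.3]
finger_gap: 46.1
finger_force: 20.0
eef [ 511.9  -309.33   18.3 ] [ 3.1415e+00 -1.0000e-04 -1.9190e-01] t 4.9 dx,dy units [-0.0021 -0.0002] dz -0.0079 F [0.49 0.11 0.3 ] M [-0.084  0.046 -0.02 ]
```

```bash
python3 -m jog '[[40,[0,0,-0.1],0],[40,[0,0,-0.2],0],[40,[0,0,-0.3],0],[40,[0,0,-0.3],0],[40,[0,0,-0.3],0],[40,[0,0,-0.2],0],[40,[-0.11,-0.33,0],0],[40,[-0.11,-0.43,0],0],[40,[-0.11,-0.43,0],0],[40,[-0.11,-0.43,0],0],[40,[-0.11,-0.43,0],0],[40,[-0.11,-0.43,0],0],[40,[-0.11,-0.43,0],0],[40,[-0.11,-0.43,0],0],[40,[-0.11,-0.43,0],0],[40,[-0.13,-0.43,0],0],[40,[0,-0.1,0],0],[40,[0,0,0],0],[40,[0,0,0],0]]' 25
cat >> h.py <<'E'
def loc(x,y,z=None,gp=(575.2,-5.2,-.193)):
    w=loc2w(gp,np.array([[x,y,0.]]))[0];rel(w[0],w[1],z)
    e=read_state()["eef_pos"];c,s=np.cos(gp[2]),np.sin(gp[2]);a,b=e[0]-gp[0],e[1]-gp[1];print("now local",round(c*a+s*b,2),round(-s*a+c*b,2))
E
python3 - <<'E'
from h import *
loc(-60,-95,30.3)
im=camera("side");cv2.imwrite("pics/side1.png",im[:,:,::-1])
e=read_state()["eef_pos"];u=proj("side",[[e[0],e[1],e[2]-8]])[0];print(u)
u=u.astype(int);c=im[u[1]-70:u[1]+70,u[0]-90:u[0]+90,::-1];cv2.imwrite("pics/side1c.png",cv2.resize(c,None,fx=4.2,fy=4.2,interpolation=cv2.INTER_CUBIC))
E
```

```text
clock: 6.8
eef_pos: [498.1, -88.2, 88.5]
eef_rot: [3.141, -0.0, -0.192]
wrist_force: [0.7, -0.2, -1.6]
finger_gap: 45.6
finger_force: 25.0
eef [498.12 -88.15  88.49] [ 3.1414e+00 -4.0000e-04 -1.9200e-01] t 6.8 dx,dy units [-0.0051 -0.024 ] dz 1.1639 F [ 0.68 -0.23 -1.62] M [0.003 0.023 0.001]
now local -59.74 -96.2
[317.41060449 224.78054917]
```

View pics/side1c.png

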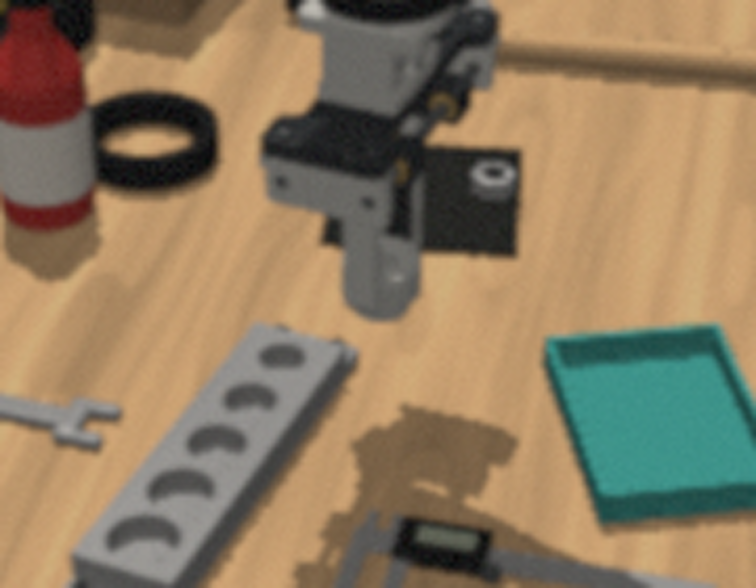

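The picture shows the spacer held by its head over the clear bench between the gauge and the teal tray, with its spigot free below the fingers at crop position (378,300). Next I lower it beside the gauge and feel the gauge's sides lightly with the spigot, to find its true centre.

```bash
python3 -m jog '[[40,[0,0,0.1],0],[40,[0,0,0.2],0],[40,[0,0,0.2],0],[40,[0,0,0.2],0],[40,[0,0,0.2],0],[40,[0,0,0.16],0],[40,[0,0,0.1],0],[40,[0.06,0,0],0],[40,[0.06,0,0],0],[40,[0.06,0,0],0],[40,[0,0,0],0],[40,[0,0,0],0]]'
python3 - <<'E'
from h import *
loc(-48,-95,30.3)
E
```

```text
clock: 8.05
eef_pos: [506.8, -89.2, 30.4]
eef_rot: [3.142, -0.0, -0.192]
wrist_force: [-0.1, -0.1, -0.9]
finger_gap: 45.2
finger_force: 25.0
eef [506.85 -89.24  30.39] [ 3.1416e+00 -3.0000e-04 -1.9180e-01] t 8.05 dx,dy units [ 0.0593 -0.0117] dz 0.0017 F [-0.11 -0.12 -0.89] M [ 0.019 -0.039  0.001]
now local -50.96 -95.59
```

```bash
python3 -m jog '[[40,[0.01,0,0],0],[40,[0.01,0,0],0],[40,[0.01,0,0],0],[40,[0,0,0],0]]'
python3 - <<'E'
from h import *
loc(-48,-95,30.3)
E
```

```text
clock: 8.45
eef_pos: [508.2, -89.5, 30.3]
eef_rot: [-3.142, -0.0, -0.192]
wrist_force: [0.6, -0.3, -1.3]
finger_gap: 45.7
finger_force: 25.0
eef [508.25 -89.49  30.26] [-3.1416 -0.     -0.1918] t 8.45 dx,dy units [ 0.0309 -0.0113] dz -0.0007 F [ 0.58 -0.27 -1.31] M [-0.003 -0.042  0.018]
now local -49.54 -95.57
```

```bash
for i in 1; do python3 -m jog '[[40,[0.01,0,0],0],[40,[0.01,0,0],0],[40,[0,0,0],0]]'; done
python3 - <<'E'
from h import *
loc(-48,-95,30.3)
E
python3 -m jog '[[40,[0.01,0,0],0],[40,[0.01,0,0],0],[40,[0,0,0],0]]'
python3 - <<'E'
from h import *
loc(-48,-95,30.3)
E
```

```text
clock: 8.75
eef_pos: [509.3, -89.7, 30.3]
eef_rot: [3.142, -0.0, -0.192]
wrist_force: [0.2, 0.6, -1.1]
finger_gap: 45.6
finger_force: 25.0
eef [509.26 -89.72  30.27] [ 3.1416 -0.     -0.1918] t 8.75 dx,dy units [ 0.0101 -0.0119] dz -0.0006 F [ 0.16  0.58 -1.07] M [ 0.004  0.014 -0.053]
now local -48.5 -95.6
clock: 9.05
eef_pos: [510.2, -89.9, 30.2]
eef_rot: [-3.142, 0.0, -0.192]
wrist_force: [-0.8, -0.4, -0.8]
finger_gap: 45.0
finger_force: 25.0
eef [510.22 -89.9   30.23] [-3.1416  0.     -0.1919] t 9.05 dx,dy units [-0.0095 -0.0119] dz -0.0013 F [-0.84 -0.38 -0.8 ] M [ 0.082  0.026 -0.02 ]
now local -47.53 -95.59
```

```bash
python3 -m jog '[[40,[0.01,0,0],0],[40,[0,0,0],0]]' | grep -E "pos|wrist";python3 -m jog '[[40,[0.01,0,0],0],[40,[0,0,0],0]]'| grep -E "pos|wrist"
```

```text
eef_pos: [510.7, -90.0, 30.3]
wrist_force: [-0.8, 0.2, -1.3]
eef_pos: [511.1, -90.1, 30.2]
wrist_force: [-1.1, 0.8, -0.6]
```

```bash
python3 -m jog '[[40,[0.01,0,0],0],[40,[0,0,0],0]]' | grep -E "pos|wrist";python3 -m jog '[[40,[0.01,0,0],0],[40,[0,0,0],0]]'| grep -E "pos|wrist"
```

```text
eef_pos: [511.2, -90.1, 30.2]
wrist_force: [-5.1, 0.5, 2.1]
eef_pos: [511.4, -90.1, 30.1]
wrist_force: [-7.5, 0.8, 4.0]
```

```bash
python3 -m jog '[[40,[-0.05,0,0],0],[40,[-0.05,0,0],0],[40,[0,0,-0.2],0],[40,[0,0,-0.2],0],[40,[0,0,-0.2],0],[40,[0.2,0,0],0],[40,[0.35,0,0],0],[40,[0.35,0,0],0],[40,[0.35,0,0],0],[40,[0.35,0,0],0],[40,[0.35,0,0],0],[40,[0.12,0,0],0],[40,[0,0,0],0],[40,[0,0,0.2],0],[40,[0,0,0.2],0],[40,[0,0,0.2],0],[40,[0,0,0],0],[40,[0,0,0],0]]'
python3 - <<'E'
from h import *
loc(46.5,-95,30.3)
E
```

```text
clock: 11.65
eef_pos: [608.6, -109.0, 30.0]
eef_rot: [-3.142, 0.001, -0.192]
wrist_force: [0.0, -0.8, -0.2]
finger_gap: 45.5
finger_force: 25.0
eef [ 608.64 -109.02   29.99] [-3.1416e+00  5.0000e-04 -1.9190e-01] t 11.65 dx,dy units [-0.1245 -0.0098] dz -0.0062 F [ 0.03 -0.78 -0.18] M [ 0.016  0.046 -0.029]
now local 52.73 -95.48
```

```bash
python3 -m jog '[[40,[-0.02,0,0],0],[40,[-0.02,0,0],0],[40,[-0.02,0,0],0],[40,[-0.02,0,0],0],[40,[0,0,0],0]]' | grep -E "pos|wrist";python3 -m jog '[[40,[-0.01,0,0],0],[40,[0,0,0],0]]'| grep -E "pos|wrist";python3 -m jog '[[40,[-0.01,0,0],0],[40,[0,0,0],0]]'| grep -E "pos|wrist"
```

```text
eef_pos: [604.8, -108.3, 30.4]
wrist_force: [0.2, -0.4, -1.7]
eef_pos: [604.4, -108.2, 30.2]
wrist_force: [-0.6, -0.5, -1.6]
eef_pos: [603.9, -108.1, 30.2]
wrist_force: [0.1, 0.5, -1.1]
```

```bash
python3 -m jog '[[40,[-0.01,0,0],0],[40,[0,0,0],0]]' | grep -E "pos|wrist";python3 -m jog '[[40,[-0.01,0,0],0],[40,[0,0,0],0]]'| grep -E "pos|wrist"
```

```text
eef_pos: [603.4, -108.0, 30.2]
wrist_force: [-0.2, -0.1, -0.5]
eef_pos: [602.9, -107.9, 30.3]
wrist_force: [-0.5, -0.1, -0.4]
```

```bash
for i in 1; do python3 -m jog '[[40,[-0.01,0,0],0],[40,[0,0,0],0]]' | grep -E "pos|wrist";python3 -m jog '[[40,[-0.01,0,0],0],[40,[0,0,0],0]]'| grep -E "pos|wrist"; done
```

```text
eef_pos: [602.4, -107.8, 30.2]
wrist_force: [-0.6, -0.3, -1.1]
eef_pos: [602.2, -107.8, 30.4]
wrist_force: [2.2, -0.8, -1.5]
```

```bash
python3 -m jog '[[40,[-0.01,0,0],0],[40,[0,0,0],0]]' | grep -E "pos|wrist"
python3 - <<'E'
from h import *
loc(46.5,-95,30.3)
loc(511.2,0)
E
```

```text
eef_pos: [601.9, -107.7, 30.5]
wrist_force: [5.5, -0.6, -2.5]
eef [ 601.94 -107.73   30.47] [ 3.1416e+00 -1.4000e-03 -1.9190e-01] t 13.55 dx,dy units [ 0.0118 -0.01  ] dz 0.0033 F [ 5.48 -0.58 -2.53] M [-0.106 -1.061 -0.039]
now local 45.91 -95.5
eef [ 601.94 -107.73   30.47] [ 3.1416e+00 -1.4000e-03 -1.9190e-01] t 13.55 dx,dy units [ 9.3079 -1.8997] dz None F [ 5.48 -0.58 -2.53] M [-0.106 -1.061 -0.039]
now local 45.91 -95.5
```

```bash
python3 -m jog '[[40,[0.05,0,0],0],[40,[0.05,0,0],0],[40,[0,0,-0.2],0],[40,[0,0,-0.2],0],[40,[0,0,-0.2],0],[40,[-0.2,0.17,0],0],[40,[-0.2,0.17,0],0],[40,[-0.2,0.17,0],0],[40,[-0.2,0.17,0],0],[40,[-0.2,0.17,0],0],[40,[0,0,0],0],[40,[0,0,0.2],0],[40,[0,0,0.2],0],[40,[0,0,0.2],0],[40,[0,0,0],0],[40,[0,0,0],0]]'
python3 - <<'E'
from h import *
loc(-0.3,-132,30.3)
E
```

```text
clock: 15.15
eef_pos: [549.1, -140.5, 29.3]
eef_rot: [-3.141, 0.001, -0.192]
wrist_force: [-0.1, 0.1, -0.8]
finger_gap: 45.5
finger_force: 24.9
eef [ 549.06 -140.48   29.32] [-3.1414e+00  1.2000e-03 -1.9160e-01] t 15.15 dx,dy units [-0.0118 -0.1157] dz -0.0196 F [-0.13  0.11 -0.78] M [ 0.024 -0.023 -0.028]
now local 0.3 -137.78
```

```bash
python3 -m jog '[[40,[-0.01,-0.02,-0.02],0],[40,[0,-0.02,0],0],[40,[0,-0.02,0],0],[40,[0,-0.02,0],0],[40,[0,0,0],0]]' | grep -E "pos|wrist";python3 -m jog '[[40,[0,-0.01,0],0],[40,[0,0,0],0]]'| grep -E "pos|wrist";python3 -m jog '[[40,[0,-0.01,0],0],[40,[0,0,0],0]]'| grep -E "pos|wrist"
```

```text
eef_pos: [549.5, -136.6, 31.3]
wrist_force: [0.4, 1.0, -0.2]
eef_pos: [549.6, -136.2, 31.2]
wrist_force: [-0.9, -0.6, -1.9]
eef_pos: [549.7, -135.7, 31.3]
wrist_force: [-0.0, -1.1, -1.2]
```

```bash
python3 -m jog '[[40,[0,-0.01,0],0],[40,[0,0,0],0]]' | grep -E "pos|wrist";python3 -m jog '[[40,[0,-0.01,0],0],[40,[0,0,0],0]]'| grep -E "pos|wrist"
```

```text
eef_pos: [549.8, -135.2, 31.3]
wrist_force: [-0.2, -0.1, -1.2]
eef_pos: [549.8, -134.8, 31.2]
wrist_force: [0.7, -1.5, -1.1]
```

```bash
python3 -m jog '[[40,[0,-0.01,0],0],[40,[0,0,0],0]]' | grep -E "pos|wrist";python3 -m jog '[[40,[0,-0.01,0],0],[40,[0,0,0],0]]'| grep -E "pos|wrist"
```

```text
eef_pos: [549.9, -134.6, 31.3]
wrist_force: [-1.2, -3.2, -0.9]
eef_pos: [549.9, -134.5, 31.3]
wrist_force: [-1.6, -6.9, -1.6]
```

```bash
python3 -m jog '[[40,[0,-0.01,0],0],[40,[0,0,0],0]]' | grep -E "pos|wrist";python3 -m jog '[[40,[0,-0.01,0],0],[40,[0,0,0],0]]'| grep -E "pos|wrist"
```

```text
eef_pos: [549.9, -134.4, 31.3]
wrist_force: [-3.7, -9.9, -2.2]
eef_pos: [550.0, -134.4, 31.3]
wrist_force: [-4.2, -13.3, -1.1]
```

```bash
sed -i 's/gp=(575.2,-5.2,-.193)/gp=(574.69,-6.53,-.193)/' h.py; python3 -m jog '[[40,[0,0.05,0],0],[40,[0,0.05,0],0],[40,[0,0,-0.15],0],[40,[0,0,-0.2],0],[40,[0,0,-0.15],0],[40,[0,-0.19,0],0],[40,[0,-0.19,0],0],[40,[0,-0.19,0],0],[40,[0,-0.19,0],0],[40,[0,-0.19,0],0],[40,[0,0,0],0],[40,[0,0,0],0],[40,[0,0,0],0]]'
python3 - <<'E'
from h import *
loc(0,-88,39.5)
E
```

```text
clock: 18.55
eef_pos: [558.3, -91.4, 56.2]
eef_rot: [3.142, 0.0, -0.192]
wrist_force: [-0.4, 0.1, -1.1]
finger_gap: 45.4
finger_force: 24.9
eef [558.27 -91.35  56.19] [ 3.1415e+00  1.0000e-04 -1.9210e-01] t 18.55 dx,dy units [-0.0031  0.032 ] dz 0.3338 F [-0.43  0.07 -1.14] M [ 0.022 -0.038 -0.003]
now local 0.15 -86.4
```

```bash
python3 -m jog '[[40,[0,0.03,0.08],0],[40,[0,0,0.08],0],[40,[0,0,0.06],0],[40,[0,0,0.02],0],[40,[0,0,0.02],0],[40,[0,0,0.02],0],[40,[0,0,0],0],[40,[0,0,0],0]]'| grep -E "pos|wrist|clock"
python3 - <<'E'
from h import *
loc(0,-88,39.5)
E
```

```text
clock: 19.35
eef_pos: [558.1, -92.5, 42.3]
wrist_force: [0.4, -0.0, -1.9]
eef [558.08 -92.53  42.31] [-3.1416e+00 -1.0000e-04 -1.9180e-01] t 19.35 dx,dy units [-0.0039  0.0082] dz 0.0562 F [ 0.44 -0.04 -1.92] M [0.049 0.004 0.033]
now local 0.19 -87.59
```

```bash
python3 -m jog '[[40,[0,0,0.02],0],[40,[0,0,0.02],0],[40,[0,0,0],0]]'| grep -E "pos|wrist|clock"; python3 -m jog '[[40,[0,0,0.02],0],[40,[0,0,0],0]]'| grep -E "pos|wrist|clock"
```

```text
clock: 19.65
eef_pos: [558.0, -92.5, 40.1]
wrist_force: [-0.1, -0.9, -0.7]
clock: 19.85
eef_pos: [558.0, -92.5, 39.1]
wrist_force: [-0.3, -0.7, -1.4]
```

```bash
python3 -m jog '[[40,[0,0,0.01],0],[40,[0,0,0],0]]'| grep -E "pos|wrist|clock"; python3 -m jog '[[40,[0,0,0.01],0],[40,[0,0,0],0]]'| grep -E "pos|wrist|clock"
```

```text
clock: 20.05
eef_pos: [558.1, -92.6, 39.0]
wrist_force: [-1.0, 0.4, 2.9]
clock: 20.25
eef_pos: [558.3, -92.6, 38.9]
wrist_force: [-3.2, 1.3, 6.9]
```

```bash
python3 -m jog '[[40,[0,0,0.01],0],[40,[0,0,0],0]]'| grep -E "pos|wrist|clock"
```

```text
clock: 20.45
eef_pos: [558.3, -92.6, 38.8]
wrist_force: [-5.3, 1.7, 11.8]
```

```bash
python3 -m jog '[[40,[0,0,-0.04],0],[40,[0,0,-0.1],0],[40,[0,-0.17,0],0],[40,[0,-0.18,0],0],[40,[0,-0.18,0],0],[40,[0,-0.18,0],0],[40,[0,-0.17,0],0],[40,[0,0,0],0],[40,[0,0,0],0]]'| grep -E "pos|wrist|clock"
python3 - <<'E'
from h import *
loc(0,-44,39.05)
E
```

```text
clock: 21.35
eef_pos: [566.4, -49.2, 44.7]
wrist_force: [0.7, 0.2, -1.5]
eef [566.42 -49.18  44.68] [ 3.1415e+00  1.0000e-04 -1.9130e-01] t 21.35 dx,dy units [-0.0013  0.0112] dz 0.1125 F [ 0.68  0.2  -1.52] M [0.015 0.003 0.002]
now local 0.06 -43.44
```

```bash
python3 -m jog '[[40,[0,0.01,0.02],0],[40,[0,0,0.02],0],[40,[0,0,0.02],0],[40,[0,0,0.02],0],[40,[0,0,0.02],0],[40,[0,0,0],0],[40,[0,0,0],0]]'| grep -E "pos|wrist|clock";python3 -m jog '[[40,[0,0,0.01],0],[40,[0,0,0.01],0],[40,[0,0,0],0]]'| grep -E "pos|wrist|clock"
```

```text
clock: 22.05
eef_pos: [566.4, -49.9, 39.7]
wrist_force: [-0.1, -0.1, -2.2]
clock: 22.35
eef_pos: [566.5, -49.9, 39.0]
wrist_force: [-0.0, -0.1, 2.7]
```

```bash
python3 -m jog '[[40,[0,0,0.01],0],[40,[0,0,0],0]]'| grep -E "pos|wrist|clock"; python3 -m jog '[[40,[0,0,0],0],[40,[0,0,0],0]]'| grep -E "pos|wrist|clock"
python3 - <<'E'
from h import *
loc(0,-44,39.05)
E
```

```text
clock: 22.55
eef_pos: [566.6, -49.9, 38.8]
wrist_force: [-1.0, 0.5, 6.8]
clock: 22.75
eef_pos: [566.6, -49.9, 38.8]
wrist_force: [-1.2, 0.6, 5.9]
eef [566.56 -49.88  38.81] [-3.1416e+00 -7.0000e-04 -1.9180e-01] t 22.75 dx,dy units [-0.0067 -0.002 ] dz -0.0048 F [-1.19  0.58  5.9 ] M [-0.034  0.486  0.   ]
now local 0.34 -44.1
```

```bash
python3 -m jog '[[40,[-0.012,0,0],0],[40,[0,0.012,0],0],[40,[0.012,0,0],0],[40,[0.012,0,0],0],[40,[0,-0.012,0],0],[40,[0,0,0],0]]'| grep -E "pos|wrist|clock"; python3 -m jog '[[40,[0,-0.012,0],0],[40,[-0.012,0,0],0],[40,[-0.012,0,0],0],[40,[0,0.012,0],0],[40,[0,0,0],0]]'| grep -E "pos|wrist|clock"
```

```text
clock: 23.35
eef_pos: [566.7, -50.0, 38.8]
wrist_force: [-4.8, -0.0, 9.8]
clock: 23.85
eef_pos: [566.4, -49.9, 38.9]
wrist_force: [0.2, 0.2, 5.8]
```

```bash
python3 -m jog '[[40,[0,0,-0.04],0],[40,[0,0,-0.1],0],[40,[0,-0.17,0],0],[40,[0.01,-0.18,0],0],[40,[0,-0.18,0],0],[40,[0,-0.18,0],0],[40,[0,-0.17,0],0],[40,[0,0,0],0],[40,[0,0,0],0]]'| grep -E "pos|wrist|clock"
python3 - <<'E'
from h import *
loc(0,0,39.05)
E
```

```text
clock: 24.75
eef_pos: [574.6, -6.5, 45.2]
wrist_force: [-0.2, -0.6, -1.0]
eef [574.61  -6.46  45.19] [ 3.1415e+00  1.0000e-04 -1.9140e-01] t 24.75 dx,dy units [0.0018 0.0011] dz 0.1227 F [-0.22 -0.58 -1.  ] M [-0.026  0.041  0.025]
now local -0.09 0.05
```

Bores 1 and 2 both carried the spigot on the rim. The side-touch span gives a diameter of about 33 mm. Now bore 3.

```bash
python3 -m jog '[[40,[0,0,0.02],0],[40,[0,0,0.02],0],[40,[0,0,0.02],0],[40,[0,0,0.02],0],[40,[0,0,0.02],0],[40,[0,0,0],0],[40,[0,0,0],0]]'| grep -E "pos|wrist|clock"
python3 - <<'E'
from h import *
loc(0,0,39.05)
E
python3 -m jog '[[40,[0,0,0.015],0],[40,[0,0,0.015],0],[40,[0,0,0],0]]'| grep -E "pos|wrist|clock"
```

```text
clock: 25.45
eef_pos: [574.6, -6.7, 40.2]
wrist_force: [-0.3, -0.3, -1.8]
eef [574.65  -6.68  40.23] [ 3.1416  0.     -0.1918] t 25.45 dx,dy units [ 0.0003 -0.0031] dz 0.0236 F [-0.3  -0.28 -1.83] M [ 0.034 -0.006 -0.025]
now local -0.01 -0.16
clock: 25.75
eef_pos: [574.6, -6.6, 38.6]
wrist_force: [0.5, -0.0, -1.6]
```

```bash
python3 -m jog '[[40,[0,0,0.01],0],[40,[0,0,0.01],0],[40,[0,0,0],0]]'| grep -E "pos|wrist|clock"; python3 -m jog '[[40,[0,0,0.01],0],[40,[0,0,0.01],0],[40,[0,0,0],0]]'| grep -E "pos|wrist|clock"
```

```text
clock: 26.05
eef_pos: [574.6, -6.7, 37.7]
wrist_force: [-0.0, 0.6, -1.6]
clock: 26.35
eef_pos: [574.6, -6.7, 36.6]
wrist_force: [-0.3, -0.4, -1.4]
```

It is entering bore 3. Before going past 4 mm deep, I'll check the side play with a gentle nudge: a 33 mm spigot has 0.5 mm to each side, a 30 mm one has 2 mm.

```bash
python3 -m jog '[[40,[0.012,0,0],0],[40,[0.012,0,0],0],[40,[0,0,0],0]]'| grep -E "pos|wrist|clock"; python3 -m jog '[[40,[-0.012,0,0],0],[40,[-0.012,0,0],0],[40,[-0.012,0,0],0],[40,[-0.012,0,0],0],[40,[0,0,0],0]]'| grep -E "pos|wrist|clock"
```

```text
clock: 26.65
eef_pos: [575.6, -6.8, 36.7]
wrist_force: [-2.7, 1.0, 0.3]
clock: 27.15
eef_pos: [573.9, -6.5, 37.0]
wrist_force: [3.0, -0.8, -1.7]
```

```bash
python3 -m jog '[[40,[0.024,0,0],0],[40,[0,0,0],0],[40,[0,0,0.02],0],[40,[0,0,0.02],0],[40,[0,0,0.02],0],[40,[0,0,0.02],0],[40,[0,0,0.02],0],[40,[0,0,0.02],0],[40,[0,0,0.02],0],[40,[0,0,0.02],0],[40,[0,0,0],0],[40,[0,0,0],0]]'| grep -E "pos|wrist|clock"; python3 -m jog '[[40,[0,0,0.01],0],[40,[0,0,0.01],0],[40,[0,0,0],0]]'| grep -E "pos|wrist|clock"
```

```text
clock: 28.35
eef_pos: [574.7, -6.6, 28.8]
wrist_force: [0.7, 0.0, -1.4]
clock: 28.65
eef_pos: [574.6, -6.7, 27.7]
wrist_force: [0.2, -0.5, -0.0]
```

```bash
python3 -m jog '[[40,[0,0,0.01],0],[40,[0,0,0],0]]'| grep -E "pos|wrist|clock"; python3 -m jog '[[40,[0,0,0.01],0],[40,[0,0,0],0]]'| grep -E "pos|wrist|clock"
```

```text
clock: 28.85
eef_pos: [574.7, -6.7, 27.3]
wrist_force: [0.3, 0.0, -1.5]
clock: 29.05
eef_pos: [574.7, -6.7, 27.1]
wrist_force: [-1.2, 0.9, 2.9]
```

```bash
python3 -m jog '[[60,[0,0,-0.008],0],[70,[0,0,0],0],[80,[0,0,0],0],[80,[0,0,0],0],[80,[0,0,0],0],[80,[0,0,-0.05],0],[80,[0,0,-0.1],0],[80,[0,0,-0.2],0],[80,[0,0,-0.3],0],[80,[0,0,-0.4],0],[80,[0,0,-0.5],0],[80,[0,0,-0.5],0],[80,[0,0,-0.5],0],[80,[-0.5,0,-0.5],0],[80,[-0.6,0,-0.3],0],[80,[-0.6,0,0],0],[80,[-0.6,0,0],0],[80,[-0.3,0,0],0],[80,[0,0,0],0],[80,[0,0,0],0]]'
python3 - <<'E'
from h import *
o=[]
for n in("top","side"):
    im=camera(n)[:,:,::-1]; u=proj(n,[[574.7,-6.5,30]])[0].astype(int);print(n,u, discfit(n,im,(574.7,-6.5),48), [np.round(r["rect"],1).tolist() for r in regions_of(n,"spacer_a_head")])
    o.append(cv2.resize(im[u[1]-60:u[1]+60,u[0]-65:u[0]+65],None,fx=3,fy=3,interpolation=cv2.INTER_CUBIC))
cv2.imwrite("pics/end.png",np.hstack(o))
E
```

```text
clock: 31.05
eef_pos: [447.6, 18.1, 195.7]
eef_rot: [-3.141, -0.002, -0.192]
wrist_force: [-0.3, -0.1, 0.1]
finger_gap: 79.9
finger_force: 0.0
top [293 204] (array([573.52968295,  -4.72332057]), np.float64(-16.11526883533948)) [[294.5, 203.2, 15.7, 17.9]]
side [278 257] (array([575.02251678,  -6.04066952]), np.float64(-25.030190354088866)) [[277.7, 256.7, 22.2, 19.2], [327.2, 203.0, 47.0, 29.0], [277.0, 269.1, 74.4, 77.0]]
```

View pics/end.png

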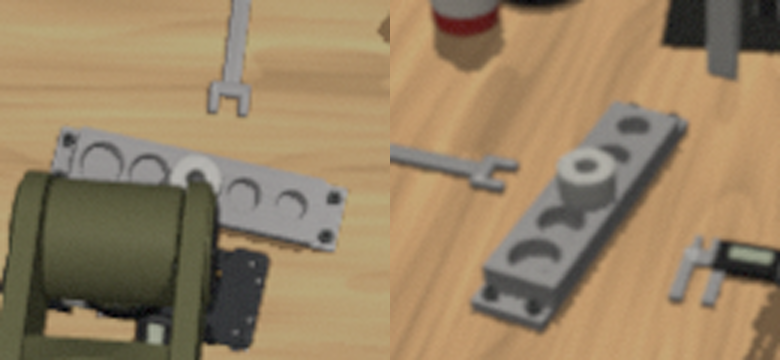

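The spacer sits upright and fully home in the middle bore: its head shows at crop position (587,180) in the side view and (195,180) in the top view. The gripper is clear of it, so I'm handing the job in.

```bash
python3 -c "from cell import *; print(sign_off())"
```

```text
the job is handed in; nothing more can be done
None
```

The mat's spacer measured about 33 mm across its spigot; it rested on the rims of bores 1 and 2, went into bore 3 (34 mm), and was left there fully home with the gripper clear; I handed the job in at about 31 s and no verdict was returned.

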